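# Clamp a connector housing with a click-stop cam knob

## Robot

A 6-joint arm with a two-finger parallel gripper is mounted at the origin on the work surface. World frame = base frame: x ahead of the robot, y to its left, z up, the work surface at z = 0. Lengths are in mm, angles in rad, forces in N, time in s.
With the tool pointing down it reaches from about 275 to 1000 mm from the base axis. Payload 8.4 kg.
Tool frame: the origin (TCP) lies midway between the tips of the shut fingers; the grasp point (between the pads) lies 19 mm behind it; y points along the fingers, z is the direction in which the jaws open and shut, and the axes are right-handed (so a half turn about y gives the same grasp; the last joint's range is limited). The gripper opens to 85 mm and grips with 20 to 120 N. Pads are 22 mm wide; open, the fingers measure 114 mm over their backs; the gripper's body (76 mm by 85 mm) begins 54 mm behind the grasp point. The pads swing forward as they close: fully open they stand 13 mm farther back than shut.
Start: joints at [-1.148, 0.353, 1.633, -0, 1.155, -0.002], TCP at [257.585, -569.454, 231.281] pointing down, gripper open.
Joint ranges: [-2.63, 2.63], [-0.92, 2.1], [0.06, 2.66], [-1.3, 4.44], [0, 2.69], [-3.02, 3.02]. Speed limits (rad/s): [2.22, 2.22, 2.79, 3.14, 3.14, 3.14].

## Interface

Orientations are given as [roll, pitch, yaw] about the fixed x, y, z axes, in that order (R = Rz(yaw) Ry(pitch) Rx(roll)).
In Python, from rig import r gives the robot as it stands. The module is installed in compiled form; this text tells all that it offers.
- The arm moves only by the tool apply_moves, never from a script. Its argument "plan" is text: rows parted by semicolons, each of 7 numbers parted by spaces: the shift along the tool's x, y, z in cm, then the turn, a rotation vector about the tool's x, y, z in degrees, then the closure, from 0 (fully open) to 1 (shut). A call has 1 to 20 rows; each row shifts and turns the pose as measured when the row begins, along the tool's axes as they then stand; what a row does not reach is not made up. A row lasts 1/10 s, in which the tool goes at most 50 mm and 8.59 degrees, less where a joint would pass 70% of its speed; a pose out of reach is approached as far as the arm can. A call is refused whole if a number of a shift passes 5 or a number of a turn 8.59, either way. A call with a gripper value outside its range is refused whole. The fingers move at their own pace and stop on an object; "squeeze" is the grip in N (left out, the last holds). Time passes only in rows, so rows that do not move let the fingers close. It gives the time, the measured TCP pose, the force and the opening at its end, in the units of the state.
- r.sense(): the state, without advancing time (a new reading comes with each control period).
- r.grab_frame(name): name is "scene" or "side" or "wrist"; returns the picture (400x640x3 uint8, blue, green, red); there is no depth.
- r.get_calibration(name): a dict with "vertical_fov" (degrees; the focal length in pixels is half the picture's height over the tangent of half this angle, whatever the lens; pixels are square), "cx", "cy" (the principal point, pixels), "R" (3x3) and "t" (3): a world point X has camera coordinates R X + t; the wrist camera has in their place "hand_eye" (4x4, takes a point from camera to tool coordinates, whose origin is the TCP and whose axes are the tool frame's). Camera axes: x right, y down, z forward; pixel columns grow to the right and rows downward; lengths in mm; the calibration is good to about 2 mm. A picture is of the moment at which its call begins: read the wrist's pose just before it. get_calibration takes no time and is no camera call.
- r.sign_off(): hands the job in, once; it reports no verdict.
The state is a dict: "clock": time; "qpos": joint angles; "qvel": joint speeds; "joint_efforts": joint torques, N m; "eef_pos": TCP position; "tcp_rot": TCP orientation; "contact_force": force on the tool from outside, world axes, zero at the start; "wrist_torque": the same for the moment, N m; "opening": opening from 0.0 (shut) to 1.0 (fully open).
Only numpy, scipy, OpenCV 4.12 (cv2) and the standard library are available. Lean on these libraries where they do the work, as an engineer would, in place of code of your own. Each camera call takes 0.05 s, during which the arm holds its last target. There are 200 camera calls.

## Task

Take the large connector housing from the white feeder tray, set it down gently and upright in the nest of the aluminium fixture, between the stop bar and the cam, and let go. Then turn the fixture's torque-limiting knob clockwise (seen from above) until the cam has pushed the housing against the stop bar and the knob slips and clicks; stop after one click (two at most) and let go of the knob. Leave the other things where they are.

Things in the scene. Friction and masses are not known exactly. Their poses are not given: they have to be found in the camera images.
- housing: The large white connector housing, the only one of its size: a box 30 mm (x) by 48 mm (y) by 36 mm (z), about 50 g, dark contact cavities on its top. Origin at the centre of its underside, z up. It stands upright in the white tray with its y axis within 0.5 rad of the tray's y axis. Either way round is fine in the nest.
- tray: White fixed feeder tray, 230 mm (x) by 270 mm (y), walls 8 mm thick and 28 mm high, inner floor 8 mm above the table. Origin at the centre of its underside.
- fixture: Fixed aluminium base plate 150 mm (x) by 120 mm (y), 12 mm thick; origin at the centre of its underside; plate top at z = 12 mm. Two steel end guides, 8 mm high, from x = -5 to 20 mm, have their inner faces at y = -26.5 and +26.5 mm. The cam, on the +x side, turns about the vertical line x = +40 mm, y = 0. A stop bar closes the nest on the -x side.
- nest (a point): Point on the plate top where a housing's underside centre is set down, at x = +6, y = 0, z = 12 mm of the fixture, axes as the fixture's. The housing's 48 mm side lies along y. There, with the cam as found, it clears cam and stop bar by at least 2 mm. Steel stop bar: 14 mm high, 14 mm thick, 60 mm along y; set by hand, its face is anywhere from x = -11 to -19 mm of the fixture (not reported).
- cam: Steel eccentric cam: a disc of 24 mm radius, 2 to 14 mm above the plate, its centre 8 mm off the turning axis along the cam's own +x, with a drum of 16 mm radius above it up to 38 mm over the plate. Origin on the turning axis at the plate top, z up. Found with its +x turned 0 to 0.4 rad clockwise (from above) from the fixture's +x: open, near its end stop.
- cam_centre (a point): Centre of the cam disc, mid height, 8 mm along +x from the cam's axis. Turning clockwise by angle a from open brings the disc's face to 24 - 8 cos(a) mm from the axis, towards the stop bar; depending on where the stop bar is set, it clamps at about a = 1.2 to 2.3 rad. The cam turns stiffly, with about 0.15 N m, and stays where it is left.
- knob: Black wing knob above the cam's drum, on the same vertical axis. Wing: a bar 12 mm thick (its x) by 38 mm long (its y) by 24 mm high, running from 2 to 26 mm above the origin. Origin on the axis 40 mm above the plate top (52 mm above the table), z up. It has no end stop and can be regrasped after part of a turn.
- knob_grip (a point): On the knob's axis at mid height of the wing, 14 mm above its origin. The knob drives the cam through a detent: they turn as one (x axes aligned, as found) until the torque reaches about 0.25 N m; then the knob slips with a click, the torque falling off sharply, and drops into the next notch, 0.393 rad (1/16 turn) on. Half way to it the torque even reverses, about 0.1 N m forwards.
- small_a: Bystander: small white connector housing 12 x 22 x 14 mm lying in a corner of the tray. Origin at the centre of its underside.
- small_b: Bystander: a second small white connector housing, same size, in the opposite corner of the tray.
- pocket_tray: Bystander: loose black pocket tray 120 x 260 x 22 mm beyond the work, origin at the centre of its underside.
- cup: Bystander: steel cup, 60 mm diameter, 60 mm high, origin at the centre of its underside.
Not all that is in view belongs to the job. Of the things shaped like the housing, the white one is meant. Several things have the shape of the fixture; the one meant has the colours described above.

How it is judged (in metres and radians):
On the way, in this order (a step that is already met when the one before it is completed fails the run):
1. the large housing stands in the nest on the plate, released (z of housing in the frame of fixture between 0.01 and 0.014 m and x of housing in the frame of fixture between -0.006 and 0.009 m and y of housing in the frame of fixture between -0.0045 and 0.0045 m and angle between housing's own z axis and vertical below 0.06 rad and contact force between the fingers and housing below 0.1 N), for 0.2 s.
2. the cam presses the housing and the knob has slipped by at least one click (angle between the x axis of knob and the x axis of cam, either way round above 0.25 rad and contact force between cam and housing above 1 N), for 0.1 s.
At the end, for the whole second after the job is handed in: The large housing stands upright on the nest floor (within 2 mm in height, tilt under 0.06 rad), between the end guides, within 0.06 rad of square, held by the cam with more than 1 N; the knob rests one or two clicks (0.25 to 0.95 rad) past its starting notch on the cam (all of step 2 and z of housing in the frame of fixture between 0.01 and 0.014 m and x of housing in the frame of fixture between -0.006 and 0.009 m and y of housing in the frame of fixture between -0.0045 and 0.0045 m and angle between housing's own z axis and vertical below 0.06 rad and angle between the y axis of housing and the y axis of fixture, either way round below 0.06 rad and angle between the x axis of knob and the x axis of cam, either way round below 0.95 rad and linear speed of housing below 0.01 m/s); the robot touches nothing.
It fails at once if the knob is turned past two clicks (angle between the x axis of knob and the x axis of cam, either way round above 0.97 rad).
It fails at once if the housing is pressed onto the fixture with more than 60 N (contact force between housing and fixture above 60 N).
It fails at once if a small housing is moved by more than 15 mm (distance of any of small_a, small_b from where it was at the start of the episode above 0.015 m).
It fails at once if the pocket tray or the cup is moved by more than 15 mm (distance of any of pocket_tray, cup from where it was at the start of the episode above 0.015 m).
It also fails if it takes over 72 s, if anything falls off the work surface, if the arm or the gripper's body presses on something with over 40 N, if the wrist force passes 120 N, or if a joint passes its speed limit or range.

## Working session

There is one attempt and no reset: what is moved stays moved. The work goes in short steps, Python scripts to look and compute and a tool call to move; the robot and the scene stay as the last step left them, time stands still between calls to the robot, and variables do not carry over. Pictures are saved under pics/ and viewed, about 8 in all and at most 12, crops included, and the job is handed in when it is done.

Besides the shell and the picture viewer there is one more tool, called after "Call:" by a JSON object that holds its "name" and its "arguments", one argument or row to a line. apply_moves: Moves the arm, as the interface text tells. Its arguments: {"type":"object","properties":{"plan":{"type":"string"},"squeeze":{"type":"number"}},"required":["plan"]}

```bash
mkdir -p pics; python3 - <<'E'
from rig import r
import cv2,numpy as np
np.set_printoptions(precision=4,suppress=True)
print(r.sense())
for n in("scene","side","wrist"):
    cv2.imwrite(f"pics/{n}0.png",r.grab_frame(n)); print(n,r.get_calibration(n))
E
```

```text
{'clock': 0.0, 'qpos': array([-1.1484,  0.3537,  1.6341,  0.    ,  1.1552, -0.0024]), 'qvel': array([ 0.0022,  0.0007, -0.0019,  0.0018,  0.    , -0.0009]), 'joint_efforts': array([  0.0005, -60.5255, -34.2071,   0.0001,   0.0096,   0.    ]), 'eef_pos': array([ 257.3945, -569.0259,  230.5501]), 'tcp_rot': array([-1.5722,  0.    , -2.7169]), 'contact_force': array([-1.1005, -1.1185,  0.2408]), 'wrist_torque': array([0.0039, 0.0108, 0.0325]), 'opening': 0.9968112354391678}
scene {'vertical_fov': 50.030557296110096, 'cx': 311.4407165943493, 'cy': 198.95850090128005, 'R': array([[-0.8676,  0.4971, -0.0137],
       [ 0.4122,  0.7035, -0.579 ],
       [-0.2782, -0.508 , -0.8152]]), 't': array([ 523.9173, -221.8284, 1458.0341])}
side {'vertical_fov': 53.15310263688053, 'cx': 326.66662370155234, 'cy': 196.17071051028998, 'R': array([[ 0.9991, -0.041 ,  0.004 ],
       [-0.0249, -0.6778, -0.7348],
       [ 0.0329,  0.7341, -0.6783]]), 't': array([-614.5584,  107.0831,  944.6558])}
wrist {'vertical_fov': 61.89874225379907, 'cx': 323.4489120912539, 'cy': 202.6104167900414, 'hand_eye': array([[   0.0006,    0.9652,    0.2615,  -65.422 ],
       [  -0.0002,   -0.2615,    0.9652, -143.9913],
       [   1.    ,   -0.0006,    0.    ,   -1.5194],
       [   0.    ,    0.    ,    0.    ,    1.    ]])}
```

View pics/scene0.png

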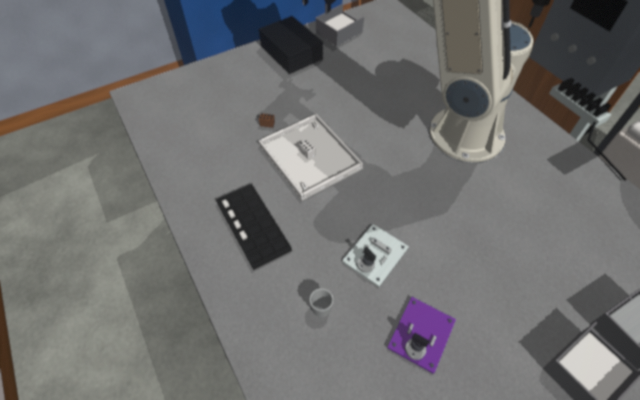

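View pics/side0.png

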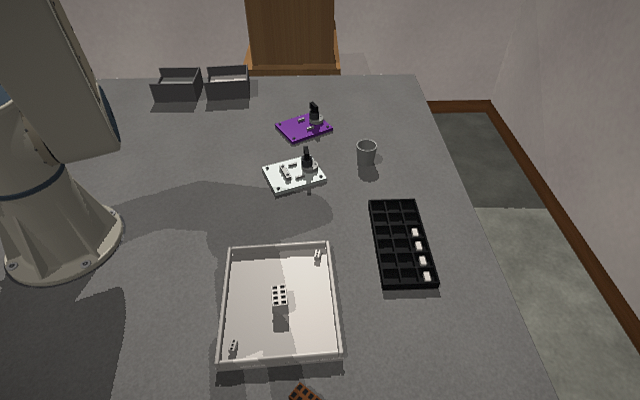

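The side view shows two housing-shaped things: the white one in the tray at (279,296) and a brown one outside it at (303,392). It also shows two fixtures, aluminium at (294,175) and purple at (303,127). The white housing and the aluminium fixture fit the description; I'll confirm with a crop.

```bash
cat > h.py <<'E'
from rig import r
import cv2,numpy as np
from scipy.spatial.transform import Rotation as Ro
np.set_printoptions(precision=3,suppress=True)
def tool(s=None):
    s=s or r.sense(); return Ro.from_euler('xyz',s['tcp_rot']).as_matrix(),np.array(s['eef_pos'])
def cam(n,s=None):
    c=r.get_calibration(n); f=200/np.tan(np.radians(c['vertical_fov']/2))
    if n=='wrist':
        T,p=tool(s); H=np.array(c['hand_eye']); Rw=T@H[:3,:3]; o=T@H[:3,3]+p   # cam->world
        R=Rw.T; t=-R@o
    else: R=np.array(c['R']); t=np.array(c['t'])
    return R,t,f,c['cx'],c['cy']
def ray(C,uv):
    R,t,f,cx,cy=C; d=R.T@np.array([(uv[0]-cx)/f,(uv[1]-cy)/f,1]); return -R.T@t,d
def onz(C,uv,z):
    o,d=ray(C,uv); return o+d*(z-o[2])/d[2]
def proj(C,X):
    R,t,f,cx,cy=C; p=R@np.array(X,float)+t; return np.array([f*p[0]/p[2]+cx,f*p[1]/p[2]+cy])
E
python3 - <<'E'
from h import *
S=cam('scene');D=cam('side')
for n,a,b,z in [('housing',(303,147),(279,295),40),('fix',(375,253),(294,175),12),('knob',(369,252),(306,152),70),('cup',(320,299),(367,146),60),('pocket',(253,226),(403,243),20)]:
    print(n,onz(S,a,z),onz(D,b,z))
for uv in [(404,249),(374,226),(344,259),(379,283)]: print('fixc S',onz(S,uv,12))
for uv in [(263,170),(316,156),(326,177),(277,192)]: print('fixc D',onz(D,uv,12))
for uv in [(228,245),(329,242),(343,353),(217,363)]: print('tray D',onz(D,uv,28))
a=cv2.imread('pics/side0.png');
A=cv2.resize(a[120:210,230:410],(720,360),interpolation=cv2.INTER_CUBIC);B=cv2.resize(a[235:400,210:440],(502,360)[:2],interpolation=cv2.INTER_CUBIC)
b=cv2.imread('pics/scene0.png');F=cv2.resize(b[215:380,335:465],(283,240+119)[:2],interpolation=cv2.INTER_CUBIC)
M=np.zeros((600,800,3),np.uint8)
A=cv2.resize(A,(600,300));B=cv2.resize(B,(420,300));F=cv2.resize(F,(236,300));M[:300,:600]=A;M[300:,:420]=B;M[300:,450:686]=F
cv2.imwrite('pics/c1.png',M)
E
```

```text
housing [ 522.498 -195.573   40.   ] [ 512.417 -193.242   40.   ]
fix [530.89  226.636  12.   ] [532.997 212.074  12.   ]
knob [565.87  238.825  70.   ] [568.161 239.099  70.   ]
cup [740.38  282.522  60.   ] [740.245 274.953  60.   ]
pocket [786.597 -18.535  20.   ] [788.531 -51.528  20.   ]
fixc S [454.237 256.812  12.   ]
fixc S [483.31  152.905  12.   ]
fixc S [614.812 199.186  12.   ]
fixc S [572.786 305.608  12.   ]
fixc D [445.423 237.277  12.   ]
fixc D [595.885 297.129  12.   ]
fixc D [621.416 200.223  12.   ]
fixc D [489.402 143.262  12.   ]
tray D [390.078 -49.295  28.   ]
tray D [618.273 -49.     28.   ]
tray D [ 631.549 -311.127   28.   ]
tray D [ 408.601 -320.625   28.   ]
```

View pics/c1.png

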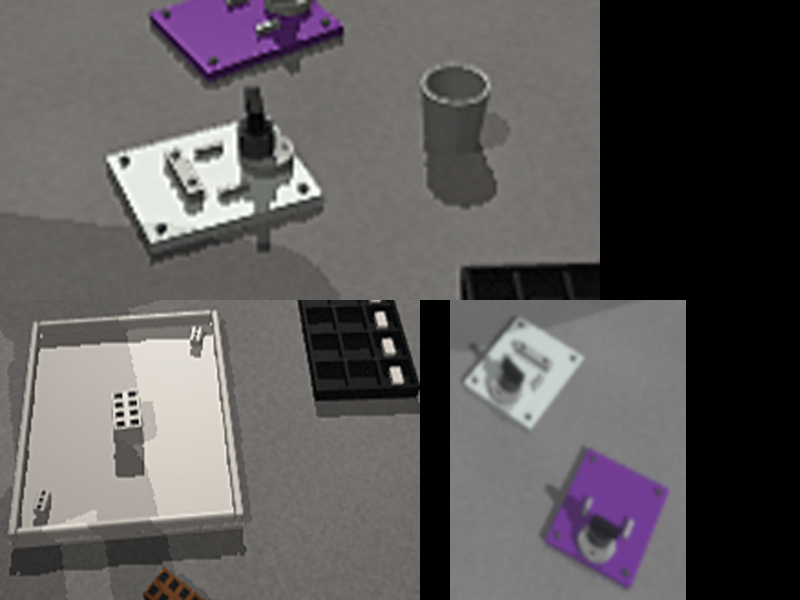

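Crop confirms it: the white housing is in the tray. The aluminium fixture, with its knob on +x and yaw about 0.38, is the nearer plate, and the purple one is a decoy. Next, move above the housing.

```bash
cat >> h.py <<'E'
def go(target,psi=None):
    T,p=tool(); d=T.T@(np.array(target)-p)/10
    print('shift cm tool',d)
    if psi is not None:
        want=Ro.from_euler('z',psi)*Ro.from_euler('x',-np.pi/2)
        rv=(Ro.from_matrix(T).inv()*want).as_rotvec(degrees=True); print('turn deg',rv,'(apply after shift)')
E
python3 -c "
from h import *
go((515,-194,150),-np.pi+0.04)"
```

```text
shift cm tool [-38.928   8.097 -23.555]
turn deg [ 0.06  22.048  0.012] (apply after shift)
```

Call:
{"name": "apply_moves", "arguments": {
  "plan": "-3.9 0.8 -2.35 0 0 0 0;-3.9 0.8 -2.35 0 0 0 0;-3.9 0.8 -2.35 0 0 0 0;-3.9 0.8 -2.35 0 0 0 0;-3.9 0.8 -2.35 0 0 0 0;-3.9 0.8 -2.35 0 0 0 0;-3.9 0.8 -2.35 0 0 0 0;-3.9 0.8 -2.35 0 0 0 0;-3.9 0.8 -2.35 0 0 0 0;-3.9 0.8 -2.35 0 0 0 0;0 0 0 0 7.4 0 0;0 0 0 0 7.4 0 0;0 0 0 0 7.4 0 0;0 0 0 0 0 0 0",
  "squeeze": 30
}}

```text
clock: 1.55
eef_pos: [524.9, -179.2, 144.7]
tcp_rot: [-1.57, -0.002, -3.118]
contact_force: [0.8, -0.0, 0.5]
opening: 1.001
```

```bash
python3 - <<'E'
from h import *
go((515,-194,150),-np.pi+0.04)
s=r.sense(); im=r.grab_frame('wrist'); cv2.imwrite('pics/w1.png',im)
np.save('w1.npy',np.r_[s['tcp_rot'],s['eef_pos']]); print(s['eef_pos'],s['tcp_rot'],s['qpos'],s['clock'])
E
```

```text
shift cm tool [ 1.021 -0.532  1.459]
turn deg [-0.021 -0.956  0.123] (apply after shift)
[ 524.852 -179.18   144.655] [-1.57  -0.002 -3.118] [-0.331  0.346  1.862 -0.001  0.936  1.217] 1.55
```

View pics/w1.png

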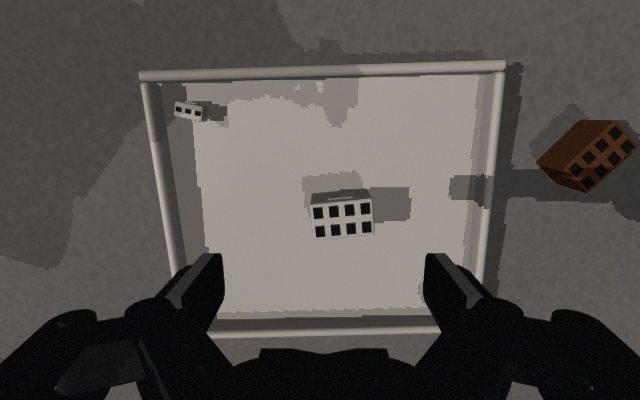

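The wrist picture shows the housing's 8 cavities around (342,220) and the small housing at (190,110). The brown decoy is out at the right. I'll fit the cavities on the plane z=44.

```bash
cat >> h.py <<'E'
def cavities(im,box,thr=70):
    x0,y0,x1,y1=box; g=im[y0:y1,x0:x1].max(2)
    m=(g<thr).astype(np.uint8); n,l,st,c=cv2.connectedComponentsWithStats(m)
    return [(c[i]+[x0,y0]) for i in range(1,n) if 25<st[i,4]<300]
E
python3 - <<'E'
from h import *
a=np.load('w1.npy'); s=dict(tcp_rot=a[:3],eef_pos=a[3:]); C=cam('wrist',s)
im=cv2.imread('pics/w1.png'); uv=cavities(im,(308,200,376,240)); print(np.array(uv))
P=np.array([onz(C,u,44) for u in uv]); c=P[:,:2].mean(0); q=P[:,:2]-c
w,V=np.linalg.eigh(q.T@q); d=V[:,1]; h=np.arctan2(-d[0],d[1]); h=(h+np.pi/2)%np.pi-np.pi/2
print(c,'yaw',h,q@d,q@V[:,0])
# independent check, side/scene
for n,z in(('side',44),):
    print(proj(cam(n),[*c,44]))
go([*c,60],h-np.pi)
E
```

```text
[[319.627 201.   ]
 [365.    208.   ]
 [349.188 209.604]
 [317.714 212.643]
 [333.5   211.06 ]
 [366.125 226.708]
 [350.887 228.124]
 [335.174 229.652]
 [319.887 231.124]]
[ 511.539 -190.878] yaw -0.09789662993441928 [ 16.885 -18.149  -6.345  17.257   5.411 -21.324  -9.759   2.186  13.838] [-11.308  -9.976  -7.262  -1.96   -4.669   4.853   7.422  10.134  12.766]
[278.455 292.843]
shift cm tool [1.345 8.474 1.119]
turn deg [-0.028  7.174  0.113] (apply after shift)
```

```bash
python3 - <<'E'
from h import *
a=np.load('w1.npy'); s=dict(tcp_rot=a[:3],eef_pos=a[3:]); C=cam('wrist',s)
im=cv2.imread('pics/w1.png'); uv=cavities(im,(308,203,376,240))
P=np.array([onz(C,u,44) for u in uv]); c=P[:,:2].mean(0); q=P[:,:2]-c
w,V=np.linalg.eigh(q.T@q); d=V[:,1]; h=np.arctan2(-d[0],d[1]); h=(h+np.pi/2)%np.pi-np.pi/2
print(len(uv),c,'yaw',h,q@d,q@V[:,0]); print(proj(cam('side'),[*c,44]))
go([*c,70],h-np.pi)
E
```

```text
8 [ 509.925 -192.841] yaw 0.12454295563875117 [ -6.044 -18.156   5.995  18.146 -17.981  -6.135  18.06    6.115] [-7.527 -7.571 -7.592 -7.563  7.593  7.548  7.554  7.558]
[277.589 293.719]
shift cm tool [1.513 7.475 1.311]
turn deg [-0.016 -5.571  0.116] (apply after shift)
```

Call:
{"name": "apply_moves", "arguments": {
  "plan": "0.75 3 0.65 0 0 0 0;0.75 3 0.65 0 -5.6 0 0;0 1.2 0 0 0 0 0;0 0 0 0 0 0 0"
}}

```text
clock: 2.0
eef_pos: [511.1, -194.0, 72.1]
tcp_rot: [-1.569, 0.001, -3.003]
contact_force: [-0.4, 0.5, -0.0]
opening: 1.002
```

```bash
cat >> h.py <<'E'
def house(z,box=(200,60,440,330),name=None):
    s=r.sense(); C=cam('wrist',s); im=r.grab_frame('wrist')
    if name: cv2.imwrite(f'pics/{name}.png',im)
    uv=cavities(im,box); P=np.array([onz(C,u,z)[:2] for u in uv])
    return s,im,np.array(uv),P
def fit8(P):
    c=P.mean(0); q=P-c; w,V=np.linalg.eigh(q.T@q); d=V[:,1]; h=np.arctan2(-d[0],d[1]); h=(h+np.pi/2)%np.pi-np.pi/2
    return c,h,q@d,q@V[:,0]
E
python3 - <<'E'
from h import *
s,im,uv,P=house(44,name='w2'); c=np.array([509.9,-192.8]); k=np.linalg.norm(P-c,axis=1)<26
print(s['eef_pos'],s['tcp_rot'],len(uv),k.sum(),uv[k])
c,h,a,b=fit8(P[k]); print(c,h,a,b)
go([*c,18],h-np.pi)
E
```

```text
[ 511.15  -194.026   72.092] [-1.569  0.001 -3.003] 8 8 [[290.    223.5  ]
 [312.231 223.745]
 [334.743 224.612]
 [356.804 224.64 ]
 [290.094 248.906]
 [312.158 249.474]
 [333.904 249.598]
 [355.619 250.459]]
[ 509.827 -192.826] 0.11340978395570778 [ 18.238   6.153  -6.104 -18.113  18.211   5.958  -6.125 -18.218] [-7.391 -7.537 -7.332 -7.601  7.476  7.526  7.315  7.544]
shift cm tool [ 0.155  5.481 -0.159]
turn deg [-0.113  1.441 -0.096] (apply after shift)
```

Call:
{"name": "apply_moves", "arguments": {
  "plan": "0.15 2.5 -0.15 0 -1.2 0 0;0 2.3 0 0 0 0 0;0 0.5 0 0 0 0 0;0 0 0 0 0 0 0"
}}

```text
clock: 2.45
eef_pos: [515.1, -194.0, 23.8]
tcp_rot: [-1.565, 0.009, -2.984]
contact_force: [-0.2, 0.8, -0.2]
opening: 0.996
```

```bash
python3 -c "
from h import *
print(r.sense()['contact_force']);go((509.8,-192.8,18),0.118-np.pi)"
```

```text
[-0.214  0.76  -0.202]
shift cm tool [ 0.509  0.573 -0.208]
turn deg [-0.335  2.286 -0.52 ] (apply after shift)
```

Call:
{"name": "apply_moves", "arguments": {
  "plan": "0.5 0.55 -0.2 -0.3 2.2 -0.5 0;0 0 0 0 0 0 0"
}}

```text
clock: 2.65
eef_pos: [511.7, -193.2, 20.8]
tcp_rot: [-1.569, 0.003, -3.023]
contact_force: [-0.7, -0.1, 0.2]
opening: 1.002
```

```bash
python3 -c "
from h import *
print(r.sense()['contact_force']);go((509.8,-192.8,18),0.118-np.pi)"
```

```text
[-0.747 -0.139  0.164]
shift cm tool [ 0.188  0.284 -0.067]
turn deg [-0.11   0.011 -0.173] (apply after shift)
```

Call:
{"name": "apply_moves", "arguments": {
  "plan": "0.2 0.35 -0.07 -0.1 0 -0.1 0;0 0 0 0 0 0 0;0 0 0 0 0 0 1;0 0 0 0 0 0 1;0 0 0 0 0 0 1;0 0 0 0 0 0 1;0 0 0 0 0 0 1;0 0 0 0 0 0 1;0 0 0 0 0 0 1",
  "squeeze": 30
}}

```text
clock: 3.55
eef_pos: [512.4, -193.6, 20.7]
tcp_rot: [-1.568, 0.006, -3.021]
contact_force: [-0.1, -0.7, 2.1]
opening: 0.559
```

Call:
{"name": "apply_moves", "arguments": {
  "plan": "0 -2 0 0 0 0 1;0 -4 0 0 0 0 1;0 -4 0 0 0 0 1;-0.23 -0.7 -4 0 0 0 1;-0.23 -0.7 -4 0 0 0 1;-0.23 -0.7 -4 0 0 0 1;-0.23 -0.7 -4 0 0 0 1;-0.23 -0.7 -4 0 0 0 1;-0.23 -0.7 -4 0 0 0 1;-0.23 -0.7 -4 0 0 0 1;-0.23 -0.7 -4 0 0 0 1;-0.23 -0.7 -4 0 0 0 1;0 -0.7 -3 0 0 0 1;0 0 0 0 -7.5 0 1;0 0 0 0 -7.5 0 1;0 0 0 0 0 0 1"
}}

```text
clock: 5.15
eef_pos: [483.3, 212.5, 196.7]
tcp_rot: [-1.568, 0.008, -2.754]
contact_force: [-0.0, -0.4, -0.5]
opening: 0.556
```

```bash
python3 - <<'E'
from h import *
s=r.sense(); im=r.grab_frame('wrist'); cv2.imwrite('pics/w3.png',im)
np.save('w3.npy',np.r_[s['tcp_rot'],s['eef_pos']]); print(s['eef_pos'],s['tcp_rot'],s['qpos'],s['opening'])
E
```

```text
[483.28  212.532 196.682] [-1.568  0.008 -2.754] [ 0.413  0.237  1.88  -0.003  1.016  1.598] 0.5561378992852207
```

View pics/w3.png

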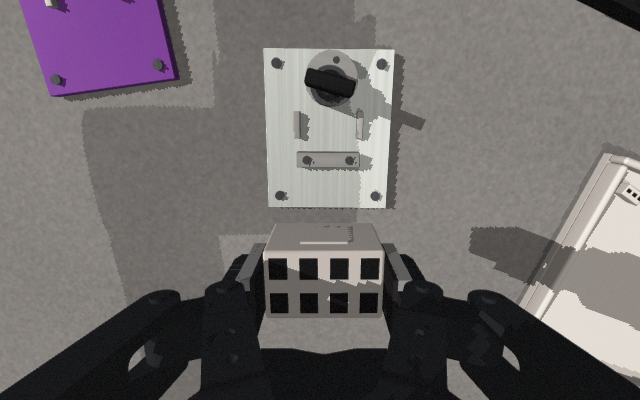

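The picture shows the plate corners at (263,48), (394,48), (387,207) and (269,208). The stop bar is at (328,160), the guides at (296,125) and (360,125), and the knob wing at (330,81). The housing sits upright in the jaws. Now measuring all of these.

```bash
python3 - <<'E'
from h import *
a=np.load('w3.npy'); s=dict(tcp_rot=a[:3],eef_pos=a[3:]); C=cam('wrist',s); T,p=tool(s)
im=cv2.imread('pics/w3.png'); hsv=cv2.cvtColor(im,cv2.COLOR_BGR2HSV)
m=np.zeros(im.shape[:2],np.uint8); sub=im[30:215,240:420].astype(int)
mm=((sub.min(2)>125)).astype(np.uint8)*255
m[30:215,240:420]=cv2.morphologyEx(mm,cv2.MORPH_CLOSE,np.ones((3,3)))
cs,_=cv2.findContours(m,cv2.RETR_EXTERNAL,cv2.CHAIN_APPROX_NONE); k=max(cs,key=cv2.contourArea)
q=cv2.approxPolyDP(cv2.convexHull(k),6,True)[:,0]; print('quad',q)
# screws on plate
g=im.max(2); scr=[]
for u,v in[(276,63),(382,64),(376,196),(280,196)]:
    w=(g[v-9:v+10,u-9:u+10]<90).astype(np.uint8); ys,xs=np.nonzero(w); scr.append((xs.mean()+u-9,ys.mean()+v-9))
scr=np.array(scr); print('screws',scr)
W=np.array([onz(C,u,12)[:2] for u in scr]); Q=np.array([onz(C,u,12)[:2] for u in q]); print('W',W,W.mean(0)); print('Q',Q,Q.mean(0))
for A in(W,):
    e=A[1]-A[0]; f=A[2]-A[3]; print([np.arctan2(x[0],-x[1]) for x in(e,f)], [np.arctan2(x[1],x[0]) for x in(A[0]-A[3],A[1]-A[2])],np.linalg.norm(A[0]-A[3]),np.linalg.norm(e))
# housing in the jaws
uv=cavities(im,(262,250,386,320)); uv=[u for u in uv]; 
m2=(g[250:320,262:386]<60).astype(np.uint8); n,l,st,c=cv2.connectedComponentsWithStats(m2); uv=[c[i]+[262,250] for i in range(1,n) if 150<st[i,4]<700]; print(np.array(uv))
P=np.array([onz(C,u,p[2]+23.3)[:2] for u in uv]); c,h,aa,bb=fit8(P); print('house',c,h,aa,bb,'in tool',T.T@(np.array([*c,p[2]+23.3])-p),'psi',a[2]+np.pi)
E
```

```text
quad [[419  30]
 [419 214]
 [268 206]
 [263  48]]
screws [[276.25   62.725]
 [381.197  63.944]
 [374.727 195.764]
 [279.621 194.97 ]]
W [[569.134 295.471]
 [604.673 205.709]
 [488.733 159.581]
 [453.1   249.273]] [528.91  227.509]
Q [[643.403 186.133]
 [488.341 109.311]
 [437.741 256.254]
 [576.296 310.92 ]] [536.445 215.654]
[np.float64(0.37698334181475407), np.float64(0.37816132394946195)] [np.float64(0.37889912686120825), np.float64(0.3786599639610587)] 124.89274547799425 96.54127142090242
[[384.118 289.261]
 [277.376 268.927]
 [308.29  269.172]
 [338.895 268.593]
 [369.476 268.474]
 [278.571 302.429]
 [308.5   302.5  ]
 [338.5   302.5  ]
 [368.227 302.462]]
house [481.534 210.556] 0.3678883023188466 [-21.766  21.134   8.888  -3.238 -15.359  20.878   8.683  -3.548 -15.673] [ 0.954 -7.216 -7.332 -7.803 -8.075  7.674  7.489  7.271  7.038] in tool [  2.173 -23.315   1.229] psi 0.38803569470998855
```

```bash
cat >> h.py <<'E'
FC=np.array([528.9,227.5]); FY=0.3782
def fw(x,y,FC=FC,FY=FY):
    c,s=np.cos(FY),np.sin(FY); return FC+np.array([c*x-s*y,s*x+c*y])
def wf(P,FC=FC,FY=FY):
    c,s=np.cos(FY),np.sin(FY); d=np.asarray(P)[:2]-FC; return np.array([c*d[0]+s*d[1],-s*d[0]+c*d[1]])
E
python3 - <<'E'
from h import *
a=np.load('w3.npy'); s=dict(tcp_rot=a[:3],eef_pos=a[3:]); C=cam('wrist',s); T,p=tool(s)
uv=[[277.376,268.927],[308.29,269.172],[338.895,268.593],[369.476,268.474],[278.571,302.429],[308.5,302.5],[338.5,302.5],[368.227,302.462]]
P=np.array([onz(C,u,p[2]+23.3)[:2] for u in uv]); c,h,aa,bb=fit8(P); print('house',c,h,aa,bb,'in tool',T.T@(np.array([*c,p[2]+23.3])-p),'psi',a[2]+np.pi)
for n,u,z in[('barface',(328,152),26),('guideL',(301,125),20),('guideR',(356,125),20),('knobL',(306,75),78),('knobR',(355,90),78)]: print(n,wf(onz(C,u,z)))
go([*fw(-45,0),110],FY-np.pi)
E
```

```text
house [480.667 213.138] 0.3904762938509434 [ 18.249   6.002  -6.13  -18.255  18.329   6.133  -6.1   -18.228] [-7.511 -7.351 -7.547 -7.545  7.381  7.472  7.53   7.571] in tool [  2.    -23.321  -1.489] psi 0.38803569470998855
barface [-17.168  -0.038]
guideL [ 7.154 25.509]
guideR [  7.626 -26.104]
knobL [44.953 17.893]
knobR [ 34.736 -18.792]
shift cm tool [-0.232  8.664  0.252]
turn deg [-0.145  0.306 -0.458] (apply after shift)
```

Call:
{"name": "apply_moves", "arguments": {
  "plan": "0 4 0 0 0 0 1;0 4 0 -0.1 0.3 -0.4 1;-0.2 0.6 0.2 0 0 0 1;0 0 0 0 0 0 1"
}}

```text
clock: 5.6
eef_pos: [488.4, 210.7, 110.2]
tcp_rot: [-1.57, 0.004, -2.779]
contact_force: [1.2, 0.7, 0.1]
opening: 0.552
```

```bash
cat >> h.py <<'E'
def held(im,C,p,off):
    g=im.max(2); x0,y0=262,245; m=(g[y0:325,x0:388]<60).astype(np.uint8); n,l,st,c=cv2.connectedComponentsWithStats(m)
    uv=np.array([c[i]+[x0,y0] for i in range(1,n) if 300<st[i,4]<700]); P=np.array([onz(C,u,p[2]+off)[:2] for u in uv]); return uv,P
E
python3 - <<'E'
from h import *
s=r.sense(); im=r.grab_frame('wrist'); cv2.imwrite('pics/w4.png',im); C=cam('wrist',s); T,p=tool(s)
np.save('w4.npy',np.r_[s['tcp_rot'],s['eef_pos']]); print(s['eef_pos'],s['tcp_rot'],wf(p))
uv,P=held(im,C,p,23.3); print(uv); c,h,aa,bb=fit8(P); print(len(P),c,h,aa,bb,T.T@(np.array([*c,p[2]+23.3])-p))
E
```

```text
[488.411 210.67  110.207] [-1.57   0.004 -2.779] [-43.842  -0.69 ]
[[385.166 287.818]
 [277.45  268.966]
 [308.265 269.174]
 [338.806 268.915]
 [369.506 268.558]
 [278.646 302.424]
 [308.5   302.5  ]
 [338.5   302.5  ]
 [368.227 302.462]]
9 [486.745 208.683] 0.3522176359561293 [-22.091  21.08    8.869  -3.235 -15.397  20.973   8.8    -3.436 -15.562] [ 0.542 -7.347 -7.373 -7.599 -7.869  7.561  7.482  7.367  7.236] [  2.16  -23.309   1.284]
```

View pics/w4.png

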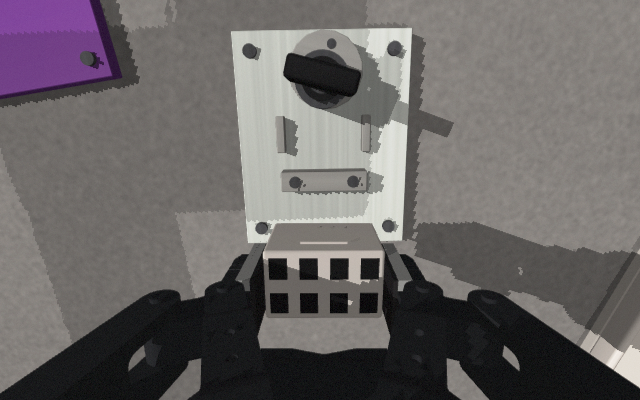

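Housing unchanged in the jaws, with the screws at (250,51), (394,48), (388,226) and (262,228). Next I'll get the relative offset to the nest.

```bash
cat > f.py <<'E'
from h import *
def fixture(im,C,seeds):
    g=im.max(2); scr=[]
    for u,v in seeds:
        w=(g[v-10:v+11,u-10:u+11]<90).astype(np.uint8); n,l,st,c=cv2.connectedComponentsWithStats(w); i=1+np.argmax(st[1:,4]); scr.append(c[i]+[u-10,v-10])
    W=np.array([onz(C,u,12)[:2] for u in scr]); e=W[0]-W[3]+W[1]-W[2]
    return np.array(scr),W,W.mean(0),np.arctan2(e[1],e[0])
E
python3 - <<'E'
from f import *
a=np.load('w4.npy'); s=dict(tcp_rot=a[:3],eef_pos=a[3:]); C=cam('wrist',s); T,p=tool(s); im=cv2.imread('pics/w4.png')
scr,W,fc,fy=fixture(im,C,[(250,51),(394,48),(388,226),(262,228)]); print(scr,fc,fy,np.array([wf(w,fc,fy) for w in W]))
uv,P=held(im,C,p,23.3); P=P[1:]; c,h,_,_=fit8(P); print('house in fixture',wf(c,fc,fy),'rel yaw',h-fy,'tcp',wf(p,fc,fy))
for n,u,z in[('barface',(323,169),26),('guideL',(285,134),20),('guideR',(362,134),20),('knobA',(285,66),78),('knobB',(360,86),78)]: print(n,wf(onz(C,u,z),fc,fy))
E
```

```text
[[249.426  50.759]
 [393.927  48.53 ]
 [387.824 225.574]
 [261.407 227.478]] [528.76  227.635] 0.37882376966253967 [[ 62.678  48.451]
 [ 62.458 -48.451]
 [-62.621 -48.486]
 [-62.515  48.486]]
house in fixture [-45.904   0.688] rel yaw -0.013571826354290162 tcp [-43.763  -0.841]
barface [-15.834   0.411]
guideL [ 7.964 26.221]
guideR [  7.077 -26.884]
knobA [44.094 18.138]
knobB [ 34.129 -18.997]
```

Call:
{"name": "apply_moves", "arguments": {
  "plan": "-2.6 0 0.05 0 -0.4 0 1;-2.3 0 0 0 -0.4 0 1;-0.2 0 0 0 0 0 1;0 0 0 0 0 0 1"
}}

```text
clock: 6.05
eef_pos: [539.4, 229.0, 117.2]
tcp_rot: [-1.57, 0.01, -2.769]
contact_force: [-0.4, -0.4, -0.4]
opening: 0.554
```

```bash
cat >> h.py <<'E'
FC=np.array([528.76,227.63]); FY=0.3788
def avg(n=8):   # repeated readings, same instant unless time advances
    S=[r.sense() for _ in range(2)]; return S[0]
def tcpf():
    s=r.sense(); T,p=tool(s); print('tcp fix',wf(p,FC,FY),p[2],'rel',(s['tcp_rot']-[-np.pi/2,0,FY-np.pi]),'F',s['contact_force'],s['qpos'][5],s['clock'])
E
python3 -c "
from h import *
tcpf(); go([*fw(8.1,-1.5,FC,FY),110],FY-np.pi)"
```

```text
tcp fix [10.386 -2.698] 117.19664675468793 rel [ 0.001  0.01  -0.007] F [-0.443 -0.379 -0.437] 1.5988127743813998 6.05
shift cm tool [ 0.237  0.717 -0.119]
turn deg [-0.041 -0.379 -0.58 ] (apply after shift)
```

Call:
{"name": "apply_moves", "arguments": {
  "plan": "0.2 1.5 -0.1 0 -0.4 -0.6 1;0 2.5 0 0 0 0 1;0 2 0 0 0 0 1;0 0 0 0 0 0 1"
}}

```text
clock: 6.45
eef_pos: [534.8, 228.3, 56.3]
tcp_rot: [-1.57, -0.0, -2.763]
contact_force: [-0.7, -0.9, -0.6]
opening: 0.557
```

```bash
python3 -c "
from h import *
tcpf(); go([*fw(8.1,-1.5,FC,FY),40],FY-np.pi)
s=r.sense(); im=r.grab_frame('wrist'); C=cam('wrist',s);T,p=tool(s)
uv,P=held(im,C,p,23.3); print(uv)
cv2.imwrite('pics/s5.png',cv2.resize(r.grab_frame('side')[110:220,220:400],(720,440),interpolation=cv2.INTER_CUBIC))"
```

```text
tcp fix [ 5.888 -1.595] 56.272298081233316 rel [ 0.001 -0.     0.   ] F [-0.668 -0.865 -0.561] 1.5938934619228626 6.45
shift cm tool [-0.222  1.627 -0.011]
turn deg [-0.037  0.002  0.027] (apply after shift)
[[385.205 287.683]
 [277.45  268.976]
 [308.34  269.132]
 [338.773 268.83 ]
 [369.476 268.474]
 [278.744 302.386]
 [308.524 302.474]
 [338.5   302.5  ]
 [368.279 302.42 ]]
```

View pics/s5.png

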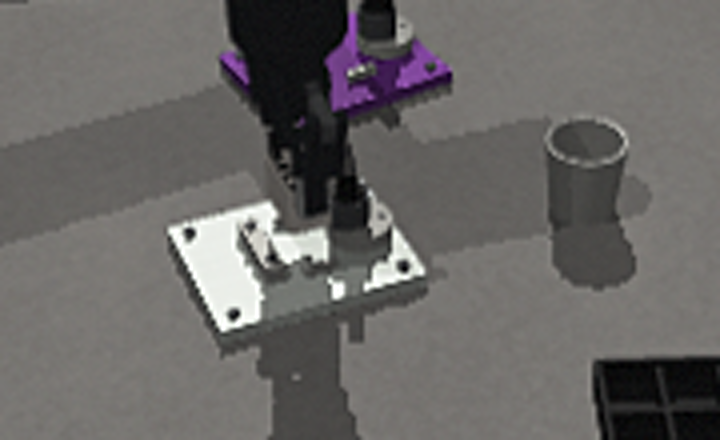

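The housing is above the nest and clear of the knob. Shift +1.5 mm in x and lower.

Call:
{"name": "apply_moves", "arguments": {
  "plan": "-0.15 1 0 0 0 0 1;-0.05 1 0 0 0 0 1;0 0.5 0 0 0 0 1;0 0 0 0 0 0 1"
}}

```text
clock: 6.95
eef_pos: [538.8, 230.0, 33.7]
tcp_rot: [-1.57, 0.005, -2.763]
contact_force: [-0.6, 0.2, -0.7]
opening: 0.556
```

```bash
python3 -c "
from h import *
tcpf(); go([*fw(7.1,-1.5,FC,FY),25.5],FY-np.pi)"
```

```text
tcp fix [10.242 -1.511] 33.690381316788994 rel [0.001 0.005 0.   ] F [-0.585  0.205 -0.718] 1.5938975874070183 6.95
shift cm tool [ 0.318  0.818 -0.002]
turn deg [-0.03   0.003 -0.259] (apply after shift)
```

Call:
{"name": "apply_moves", "arguments": {
  "plan": "0.25 0.3 0 0 0 -0.25 1;0 0 0 0 0 0 1;0 0 0 0 0 0 1"
}}

```text
clock: 7.25
eef_pos: [537.0, 229.3, 30.7]
tcp_rot: [-1.57, 0.001, -2.763]
contact_force: [-0.2, 0.6, -1.1]
opening: 0.555
```

```bash
python3 -c "
from h import *
tcpf(); go([*fw(7.1,-1.5,FC,FY),25.5],FY-np.pi)"
```

```text
tcp fix [ 8.251 -1.519] 30.720402367565995 rel [0.001 0.001 0.   ] F [-0.238  0.636 -1.12 ] 1.5938303677373058 7.25
shift cm tool [ 0.116  0.522 -0.002]
turn deg [-0.03   0.002 -0.055] (apply after shift)
```

Call:
{"name": "apply_moves", "arguments": {
  "plan": "0.1 0.2 0 0 0 0 1;0 0.15 0 0 0 0 1;0 0 0 0 0 0 1"
}}

```text
clock: 7.55
eef_pos: [536.4, 229.1, 27.5]
tcp_rot: [-1.57, 0.002, -2.763]
contact_force: [-0.6, -0.1, -0.4]
opening: 0.555
```

```bash
python3 -c "
from h import *
tcpf()"
```

```text
tcp fix [ 7.652 -1.495] 27.45729243786784 rel [0.    0.002 0.   ] F [-0.583 -0.118 -0.397] 1.5938635495294953 7.55
```

Down to contact in small steps, watching the force.

Call:
{"name": "apply_moves", "arguments": {
  "plan": "0 0.1 0 0 0 0 1;0 0.1 0 0 0 0 1;0 0 0 0 0 0 1"
}}

```text
clock: 7.85
eef_pos: [536.6, 229.1, 25.4]
tcp_rot: [-1.57, 0.002, -2.763]
contact_force: [-0.2, 0.4, -0.5]
opening: 0.557
```

Call:
{"name": "apply_moves", "arguments": {
  "plan": "0 0.08 0 0 0 0 1;0 0 0 0 0 0 1"
}}

```text
clock: 8.05
eef_pos: [536.7, 229.2, 24.8]
tcp_rot: [-1.57, 0.003, -2.763]
contact_force: [0.5, -0.5, 0.1]
opening: 0.558
```

Call:
{"name": "apply_moves", "arguments": {
  "plan": "0 0.08 0 0 0 0 1;0 0 0 0 0 0 1"
}}

```text
clock: 8.25
eef_pos: [536.8, 229.2, 25.0]
tcp_rot: [-1.57, 0.003, -2.763]
contact_force: [0.3, -0.2, -0.2]
opening: 0.554
```

Call:
{"name": "apply_moves", "arguments": {
  "plan": "0 0.08 0 0 0 0 1;0 0 0 0 0 0 1"
}}

```text
clock: 8.45
eef_pos: [537.0, 229.3, 24.8]
tcp_rot: [-1.57, 0.003, -2.763]
contact_force: [0.3, -0.8, -1.0]
opening: 0.558
```

Call:
{"name": "apply_moves", "arguments": {
  "plan": "0.05 0.2 0 0 0 0 1;0 0 0 0 0 0 1"
}}

```text
clock: 8.65
eef_pos: [537.4, 229.5, 25.2]
tcp_rot: [-1.57, 0.005, -2.763]
contact_force: [-0.5, 0.5, -0.6]
opening: 0.559
```

Contact is at the expected height (25.0 mm, against 24.7 predicted), so release.

Call:
{"name": "apply_moves", "arguments": {
  "plan": "0 0 0 0 0 0 0.3;0 0 0 0 0 0 0.2;0 0 0 0 0 0 0;0 0 0 0 0 0 0;0 0 0 0 0 0 0;0 0 0 0 0 0 0;0 -2 0 0 0 0 0;0 -3 0 0 0 0 0;0 -4 0 0 0 0 0;0 -3 0 0 0 0 0;3 0 0 0 0 0 0;0 0 0 0 0 0 0"
}}

```text
clock: 9.85
eef_pos: [507.1, 217.5, 147.2]
tcp_rot: [-1.57, 0.001, -2.763]
contact_force: [-0.3, -0.1, -0.1]
opening: 1.0
```

```bash
python3 - <<'E'
from f import *
tcpf(); s=r.sense(); im=r.grab_frame('wrist'); cv2.imwrite('pics/w6.png',im); np.save('w6.npy',np.r_[s['tcp_rot'],s['eef_pos']])
E
```

```text
tcp fix [-23.835  -1.417] 147.19870505780523 rel [0.001 0.001 0.   ] F [-0.296 -0.105 -0.075] 1.5951256854913243 9.85
```

View pics/w6.png

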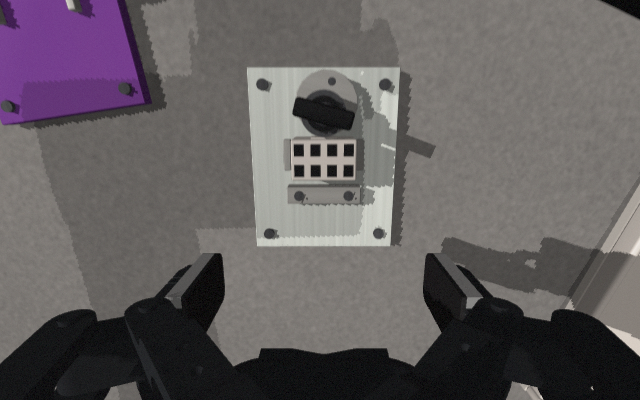

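The housing stands in the nest, with cavities around (324,160) and squared between bar and cam. The knob wing runs from (294,104) to (355,121).

```bash
python3 - <<'E'
from f import *
a=np.load('w6.npy'); s=dict(tcp_rot=a[:3],eef_pos=a[3:]); C=cam('wrist',s); im=cv2.imread('pics/w6.png')
scr,W,fc,fy=fixture(im,C,[(263,85),(385,85),(378,233),(269,233)]); print(scr,fc,fy)
uv=cavities(im,(291,140,357,181)); P=np.array([onz(C,u,48)[:2] for u in uv]); c,h,aa,bb=fit8(P); print(len(P),'house',wf(c,fc,fy),h-fy,aa,bb)
g=im.max(2)[90:134,288:362]; m=(g<40).astype(np.uint8)
m=cv2.morphologyEx(m,cv2.MORPH_OPEN,np.ones((3,3))); n,l,st,cc=cv2.connectedComponentsWithStats(m); i=1+np.argmax(st[1:,4])
ys,xs=np.nonzero(l==i); rect=cv2.minAreaRect(np.c_[xs+288,ys+90].astype(np.float32)); print(rect)
b=cv2.boxPoints(rect); B=np.array([wf(onz(C,u,78),fc,fy) for u in b]); print(B)
E
```

```text
[[262.383  84.121]
 [384.757  84.252]
 [377.987 232.961]
 [269.202 233.179]] [529.288 227.681] 0.3784506189092661
8 house [7.228 0.225] 0.004030913245157586 [ 18.087   6.007  -6.009 -18.251  18.104   6.17   -5.979 -18.129] [-7.455 -7.498 -7.446 -7.605  7.351  7.498  7.551  7.604]
((323.09063720703125, 113.34455871582031), (61.25631332397461, 35.1989860534668), 30.256441116333008)
[[ 40.567  22.19 ]
 [ 58.291  10.986]
 [ 40.283 -21.444]
 [ 21.711 -10.733]]
```

Housing measured at (7.2, 0.2) mm in the fixture and square to 0.004 rad. Next is the knob: its wing is 0.265 rad clockwise of the fixture. Go above it and turn the jaws across the wing.

Call:
{"name": "apply_moves", "arguments": {
  "plan": "-3 1 0 0 0 0 0;-3 1 0 0 0 0 0;-0.3 0 0 0 -8.3 0 0;0 0 0 0 -8.3 0 0;0 0 0 0 -8.3 0 0;0 0 0 0 -8.3 0 0;0 0 0 0 -8.3 0 0;0 0 0 0 -8.3 0 0;0 0 0 0 -8.3 0 0;0 0 0 0 -8.3 0 0;0 0 0 0 -8 0 0;0 0 0 0 0 0 0",
  "squeeze": 40
}}

```text
clock: 11.1
eef_pos: [576.0, 244.9, 121.5]
tcp_rot: [-1.567, 0.0, -1.418]
contact_force: [0.1, -1.1, 0.4]
opening: 1.0
```

```bash
python3 - <<'E'
from f import *
tcpf(); go([*fw(40,-1.5,FC,FY),110],FY-0.265-np.pi/2)
s=r.sense(); im=r.grab_frame('wrist'); cv2.imwrite('pics/w7.png',im); np.save('w7.npy',np.r_[s['tcp_rot'],s['eef_pos']])
C=cam('wrist',s); k=FY-.265
print('wing ends expected px',[proj(C,[*(fw(40,0,FC,FY)+e*19*np.array([-np.sin(k),np.cos(k)])),78]) for e in(1,-1)])
E
```

```text
tcp fix [50.276 -1.442] 121.52509971766784 rel [0.004 0.    1.345] F [ 0.097 -1.051  0.404] 0.2474300415838117 11.1
shift cm tool [ 0.236  1.149 -1.005]
turn deg [-0.224  2.244 -0.024] (apply after shift)
wing ends expected px [array([308.439, 200.042]), array([306.771, 260.164])]
```

View pics/w7.png

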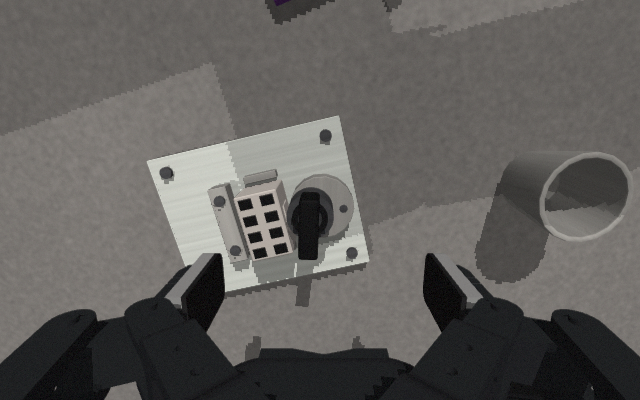

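The wing top runs (310,194) to (308,259), parallel to the pads. I'll compute its centre in the tool frame, correcting the camera's 1.5 mm jaw-axis bias seen on the gripped housing.

```bash
python3 - <<'E'
from f import *
a=np.load('w7.npy'); s=dict(tcp_rot=a[:3],eef_pos=a[3:]); C=cam('wrist',s); T,p=tool(s); im=cv2.imread('pics/w7.png')
g=im.max(2)
for v in range(205,256,8):
    row=np.nonzero(g[v,290:330]<45)[0]+290; print(v,row.min(),row.max(),end=' | ')
scr,W,fc,fy=fixture(im,C,[(166,174),(325,136),(351,253),(351,253)]); 
print(); L=[T.T@(onz(C,u,78)-p) for u in[(310,194),(308,259)]]; print('wing ends in tool',L)
# fixture from 3 screws: (-62.5,+48.45),( 62.5,48.45),(62.5,-48.45)
c3=(W[0]+W[2])/2; e=W[1]-W[0]; y3=np.arctan2(e[1],e[0]); print(c3,y3,'axis in tool',T.T@(np.array([*fw(40,0,c3,y3),78])-p))
E
```

```text
205 297 321 | 213 293 327 | 221 291 327 | 229 293 324 | 237 299 318 | 245 298 317 | 253 298 317 | 
wing ends in tool [array([-21.686,  43.498,  -8.817]), array([ 19.126,  43.478, -10.492])]
[528.618 226.878] 0.3769239128521564 axis in tool [  1.706  43.483 -10.747]
```

Call:
{"name": "apply_moves", "arguments": {
  "plan": "0.13 0 -0.9 -0.2 2.2 0 0;0 2 0 0 0 0 0;0 2 0 0 0 0 0;0 1.5 0 0 0 0 0;0 0 0 0 0 0 0"
}}

```text
clock: 11.65
eef_pos: [568.8, 242.9, 64.2]
tcp_rot: [-1.569, 0.001, -1.484]
contact_force: [-0.5, 0.6, 0.0]
opening: 1.0
```

```bash
python3 - <<'E'
from f import *
tcpf(); a=np.load('w7.npy'); T,p=tool(dict(tcp_rot=a[:3],eef_pos=a[3:])); g=p+T@np.array([1.3,0,-9.0]); g[2]=58; print(g); go(g,FY-0.265-np.pi/2)
E
```

```text
tcp fix [42.824 -0.556] 64.22987734168525 rel [0.002 0.001 1.279] F [-0.515  0.565  0.03 ] 0.31350584199363163 11.65
[567.309 242.227  58.   ]
shift cm tool [ 0.06   0.623 -0.151]
turn deg [-0.106 -1.523 -0.055] (apply after shift)
```

Call:
{"name": "apply_moves", "arguments": {
  "plan": "0.06 0.6 -0.13 0 -1.5 0 0;0 0 0 0 0 0 0.5;0 0 0 0 0 0 0.7;0 0 0 0 0 0 0.75;0 0 0 0 0 0 0.75",
  "squeeze": 30
}}

```text
clock: 12.15
eef_pos: [568.9, 242.8, 59.6]
tcp_rot: [-1.567, 0.002, -1.458]
contact_force: [0.6, -0.6, 0.2]
opening: 0.336
```

```bash
python3 - <<'E'
from f import *
tcpf(); go([567.3,242.2,58],FY-0.265-np.pi/2); print(r.sense()['opening'])
E
```

```text
tcp fix [42.863 -0.768] 59.613781070420735 rel [0.004 0.002 1.305] F [ 0.642 -0.593  0.163] 0.28782413064066303 12.15
shift cm tool [ 0.039  0.161 -0.163]
turn deg [-0.238 -0.069 -0.091] (apply after shift)
0.33558530006260606
```

Opening is still 28 mm, wider than the wing. Correct by -1.6 mm, then close.

Call:
{"name": "apply_moves", "arguments": {
  "plan": "0 0.1 -0.2 0 0 0 0.75;0 0 0 0 0 0 1;0 0 0 0 0 0 1;0 0 0 0 0 0 1;0 0 0 0 0 0 1;0 0 0 0 0 0 1",
  "squeeze": 50
}}

```text
clock: 12.75
eef_pos: [567.2, 242.7, 59.3]
tcp_rot: [-1.565, 0.002, -1.458]
contact_force: [0.6, -0.4, -1.4]
opening: 0.127
```

```bash
cat >> f.py <<'E'
def st():
    tcpf(); s=r.sense(); print('psi',s['tcp_rot'][2],'Mz',s['wrist_torque'],'F',s['contact_force'],'op',s['opening'],'q6',s['qpos'][5])
E
python3 -c "
from f import *
st()"
```

```text
tcp fix [41.291 -0.268] 59.2862871259658 rel [0.006 0.002 1.304] F [ 0.65  -0.369 -1.44 ] 0.28904228396348836 12.75
psi -1.458375660659429 Mz [0.001 0.095 0.063] F [ 0.65  -0.369 -1.44 ] op 0.12677165055055684 q6 0.28904228396348836
```

Call:
{"name": "apply_moves", "arguments": {
  "plan": "0 0 0 0 5 0 1;0 0 0 0 5 0 1;0 0 0 0 5 0 1;0 0 0 0 5 0 1"
}}

```text
clock: 13.15
eef_pos: [567.6, 242.7, 59.3]
tcp_rot: [-1.566, 0.004, -1.818]
contact_force: [1.0, -0.3, -1.5]
opening: 0.124
```

```bash
python3 -c "
from f import *
st()"
```

```text
tcp fix [41.659 -0.411] 59.31012147940172 rel [0.005 0.004 0.945] F [ 0.99  -0.269 -1.523] 0.6487192172238795 13.15
psi -1.817554031859931 Mz [-0.04   0.001  0.145] F [ 0.99  -0.269 -1.523] op 0.12427539219219491 q6 0.6487192172238795
```

Call:
{"name": "apply_moves", "arguments": {
  "plan": "0 0 0 0 5 0 1;0 0 0 0 5 0 1;0 0 0 0 5 0 1;0 0 0 0 5 0 1;0 0 0 0 5 0 1;0 0 0 0 5 0 1;0 0 0 0 5 0 1;0 0 0 0 5 0 1"
}}

```text
clock: 13.95
eef_pos: [568.3, 242.2, 59.3]
tcp_rot: [-1.568, 0.006, -2.543]
contact_force: [0.5, -0.3, -1.2]
opening: 0.125
```

```bash
python3 -c "
from f import *
st()"
```

```text
tcp fix [42.093 -1.042] 59.31956455789337 rel [0.003 0.006 0.22 ] F [ 0.549 -0.336 -1.192] 1.375083657030698 13.95
psi -2.542640671646007 Mz [-0.094  0.017  0.185] F [ 0.549 -0.336 -1.192] op 0.12496043567948376 q6 1.375083657030698
```

Call:
{"name": "apply_moves", "arguments": {
  "plan": "0 0 0 0 4 0 1;0 0 0 0 4 0 1;0 0 0 0 4 0 1"
}}

```text
clock: 14.25
eef_pos: [568.4, 242.0, 59.3]
tcp_rot: [-1.569, 0.007, -2.761]
contact_force: [-0.5, -0.0, -0.9]
opening: 0.125
```

```bash
python3 -c "
from f import *
st()"
```

```text
tcp fix [42.113 -1.258] 59.29897842538929 rel [0.002 0.007 0.002] F [-0.491 -0.018 -0.945] 1.5935897539742812 14.25
psi -2.7607418741927656 Mz [-0.099  0.048  0.159] F [-0.491 -0.018 -0.945] op 0.12522845243112113 q6 1.5935897539742812
```

Call:
{"name": "apply_moves", "arguments": {
  "plan": "0 0 0 0 3 0 1;0 0 0 0 3 0 1"
}}

```text
clock: 14.45
eef_pos: [568.4, 241.9, 59.3]
tcp_rot: [-1.569, 0.007, -2.87]
contact_force: [0.4, 0.1, 0.0]
opening: 0.125
```

```bash
python3 -c "
from f import *
st()"
```

```text
tcp fix [42.117 -1.39 ] 59.302669457554785 rel [ 0.002  0.007 -0.107] F [0.418 0.125 0.009] 1.70312053196891 14.45
psi -2.8699905099624914 Mz [-0.065 -0.019  0.165] F [0.418 0.125 0.009] op 0.12505416184954352 q6 1.70312053196891
```

Call:
{"name": "apply_moves", "arguments": {
  "plan": "0 0 0 0 2.5 0 1;0 0 0 0 2.5 0 1"
}}

```text
clock: 14.65
eef_pos: [568.4, 241.9, 59.3]
tcp_rot: [-1.569, 0.007, -2.961]
contact_force: [-0.2, -0.6, -0.1]
opening: 0.128
```

```bash
python3 -c "
from f import *
st()"
```

```text
tcp fix [42.107 -1.453] 59.30219045412784 rel [ 0.001  0.007 -0.198] F [-0.222 -0.599 -0.064] 1.7940768517555497 14.65
psi -2.960673689254265 Mz [0.002 0.031 0.13 ] F [-0.222 -0.599 -0.064] op 0.127500587061961 q6 1.7940768517555497
```

Call:
{"name": "apply_moves", "arguments": {
  "plan": "0 0 0 0 2.5 0 1;0 0 0 0 2.5 0 1"
}}

```text
clock: 14.85
eef_pos: [568.4, 241.7, 59.3]
tcp_rot: [-1.57, 0.007, -3.051]
contact_force: [-0.0, -0.9, -0.3]
opening: 0.128
```

```bash
python3 -c "
from f import *
st()"
```

```text
tcp fix [42.063 -1.549] 59.30762545419694 rel [ 0.001  0.007 -0.288] F [-0.002 -0.909 -0.322] 1.8846940805800392 14.85
psi -3.0510228964510895 Mz [-0.12   0.058  0.11 ] F [-0.002 -0.909 -0.322] op 0.12774758785063461 q6 1.8846940805800392
```

Call:
{"name": "apply_moves", "arguments": {
  "plan": "0 0 0 0 2 0 1;0 0 0 0 2 0 1"
}}

```text
clock: 15.05
eef_pos: [568.4, 241.7, 59.3]
tcp_rot: [-1.57, 0.007, -3.124]
contact_force: [1.3, -0.4, -0.1]
opening: 0.127
```

```bash
python3 -c "
from f import *
st()"
```

```text
tcp fix [42.059 -1.624] 59.31609813456999 rel [ 0.001  0.007 -0.361] F [ 1.338 -0.381 -0.095] 1.9574521802342413 15.05
psi -3.123525635861334 Mz [-0.038  0.04   0.164] F [ 1.338 -0.381 -0.095] op 0.12693063055255335 q6 1.9574521802342413
```

```bash
cat >> f.py <<'E'
def st():
    s=r.sense(); print('psi',round(-s['tcp_rot'][2] if s['tcp_rot'][2]<0 else 2*np.pi-s['tcp_rot'][2],3),'M',s['wrist_torque'],'tau6',s['joint_efforts'][5],'F',s['contact_force'],'op',s['opening'],'q6',s['qpos'][5],s['clock'])
E
python3 -c "
from f import *
st()"
```

```text
psi 3.124 M [-0.038  0.04   0.164] tau6 -0.42795547284185886 F [ 1.338 -0.381 -0.095] op 0.12693063055255335 q6 1.9574521802342413 15.05
```

Call:
{"name": "apply_moves", "arguments": {
  "plan": "0 0 0 0 2 0 1;0 0 0 0 2 0 1"
}}

```text
clock: 15.25
eef_pos: [568.4, 241.6, 59.3]
tcp_rot: [-1.57, 0.007, 3.088]
contact_force: [0.5, -0.0, -0.0]
opening: 0.126
```

```bash
python3 -c "
from f import *
st()"
```

```text
psi 3.196 M [0.055 0.007 0.141] tau6 -0.4155773017555475 F [ 0.549 -0.047 -0.027] op 0.1261000809662489 q6 2.029783298622976 15.25
```

Call:
{"name": "apply_moves", "arguments": {
  "plan": "0 0 0 0 2 0 1;0 0 0 0 2 0 1"
}}

```text
clock: 15.45
eef_pos: [568.5, 241.5, 59.3]
tcp_rot: [-1.57, 0.007, 3.015]
contact_force: [1.3, -0.3, -0.9]
opening: 0.127
```

```bash
python3 -c "
from f import *
st()"
```

```text
psi 3.268 M [0.011 0.049 0.156] tau6 -0.3803672455251217 F [ 1.306 -0.277 -0.866] op 0.12721065531151626 q6 2.1021487332096083 15.45
```

```bash
cat >> f.py <<'E'
def hcheck(name):
    s=r.sense(); im=r.grab_frame('wrist'); cv2.imwrite(f'pics/{name}.png',im); C=cam('wrist',s)
    T,p=tool(s)
    uv=cavities(im,(150,100,500,400)); P=np.array([onz(C,u,48) for u in uv]); 
    b=T@np.array([-0.9,0,1.5])  # jaw-axis bias, tool x bias rough
    for u,q in zip(uv,P):
        f=wf(q+b,fw(0,-1.5,FC,FY)+np.array([np.cos(FY),np.sin(FY)])*.9,FY)
        if abs(f[0])<30 and abs(f[1])<30: print(u,f)
E
python3 -c "
from f import *
hcheck('w8')"
```

```text
(no output)
```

View pics/w8.png

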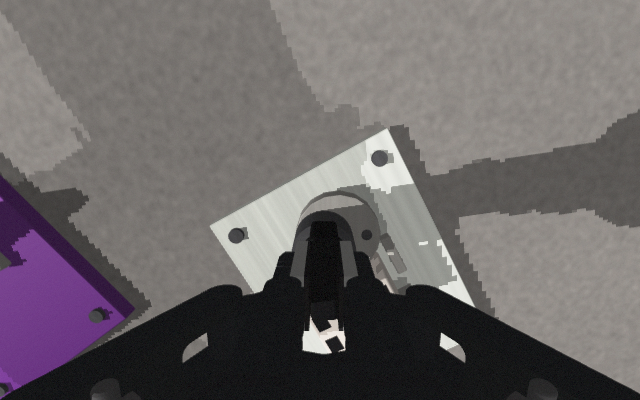

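The cam disc's hole shows at (367,235), which gives the cam angle directly. I'll compare it with the first position.

```bash
cat >> f.py <<'E'
def camang(im,C,T,seed,half=9,thr=None):
    u,v=seed; g=cv2.GaussianBlur(im.max(2),(3,3),0)[v-half:v+half+1,u-half:u+half+1]
    m=(g<(thr or (int(g.min())+25))).astype(np.uint8); n,l,stt,c=cv2.connectedComponentsWithStats(m); i=1+np.argmax(stt[1:,4]); px=c[i]+[u-half,v-half]
    b=T@np.array([-0.9,0,1.5]); fc=fw(0.9,-1.5,FC,FY); f=wf(onz(C,px,26)+b,fc,FY)-[40,0]
    return px,f,np.hypot(*f),np.arctan2(f[1],f[0])
E
python3 - <<'E'
from f import *
a=np.load('w4.npy'); s=dict(tcp_rot=a[:3],eef_pos=a[3:]); C=cam('wrist',s); print(camang(cv2.imread('pics/w4.png'),C,tool(s)[0],(332,43)))
a=np.load('w6.npy'); s=dict(tcp_rot=a[:3],eef_pos=a[3:]); C=cam('wrist',s); print(camang(cv2.imread('pics/w6.png'),C,tool(s)[0],(332,81)))
s=r.sense(); print(camang(cv2.imread('pics/w8.png'),cam('wrist',s),tool(s)[0],(367,235))); st()
E
```

```text
(array([331.339,  43.226]), array([23.174, -6.7  ]), np.float64(24.122689509747882), np.float64(-0.28145387704654634))
(array([331.5,  81. ]), array([23.64, -6.62]), np.float64(24.54913982043741), np.float64(-0.2730569704353403))
(array([366.448, 234.529]), array([-11.71 , -21.605]), np.float64(24.57464541601718), np.float64(-2.067483551132341))
psi 3.27 M [0.005 0.021 0.19 ] tau6 -0.2063282858580351 F [ 0.639  0.017 -0.269] op 0.12464433773795357 q6 2.1042529636838476 15.5
```

Cam is at 2.07 rad and the knob at about 2.08, so there has been no slip yet. Continue.

Call:
{"name": "apply_moves", "arguments": {
  "plan": "0 0 0 0 2 0 1;0 0 0 0 2 0 1"
}}

```text
clock: 15.7
eef_pos: [568.4, 241.4, 59.3]
tcp_rot: [-1.57, 0.007, 2.944]
contact_force: [-0.2, 0.1, -0.3]
opening: 0.128
```

```bash
python3 -c "
from f import *
st()"
```

```text
psi 3.339 M [0.041 0.096 0.21 ] tau6 -0.32909941859543324 F [-0.154  0.054 -0.319] op 0.12771394344846143 q6 2.1741105137709544 15.7
```

Call:
{"name": "apply_moves", "arguments": {
  "plan": "0 0 0 0 2 0 1;0 0 0 0 2 0 1"
}}

```text
clock: 15.9
eef_pos: [568.4, 241.4, 59.3]
tcp_rot: [-1.571, 0.007, 2.873]
contact_force: [-0.4, -1.5, -0.3]
opening: 0.132
```

```bash
python3 -c "
from f import *
st()"
```

```text
psi 3.41 M [ 0.002  0.087 -0.094] tau6 -0.6551578268408775 F [-0.449 -1.455 -0.345] op 0.13192183343551478 q6 2.2451662405367916 15.9
```

Call:
{"name": "apply_moves", "arguments": {
  "plan": "0 0 0 0 2 0 1;0 0 0 0 2 0 1"
}}

```text
clock: 16.1
eef_pos: [568.4, 241.3, 59.3]
tcp_rot: [-1.571, 0.007, 2.801]
contact_force: [0.8, -0.2, -1.1]
opening: 0.126
```

```bash
python3 -c "
from f import *
st()"
```

```text
psi 3.482 M [ 0.003  0.063 -0.062] tau6 -0.6730738654732704 F [ 0.756 -0.211 -1.056] op 0.12617403144277126 q6 2.316728781416186 16.1
```

The torque went from +0.21 to -0.09, so the detent has slipped and is halfway to the next notch. Check the cam, then go on to that notch.

```bash
cat >> f.py <<'E'
def camnow(name,guess):
    s=r.sense(); im=r.grab_frame('wrist'); cv2.imwrite(f'pics/{name}.png',im); C=cam('wrist',s); T=tool(s)[0]
    f=fw(40,0,fw(0.9,-1.5,FC,FY),FY)+24.4*np.array([np.cos(FY+guess),np.sin(FY+guess)]); sd=proj(C,np.array([*f,26])-T@np.array([-0.9,0,1.5]))
    print('seed',sd,camang(im,C,T,tuple(np.round(sd).astype(int)),7), 'knob',s['tcp_rot'][2])
E
python3 -c "
from f import *
camnow('w9',-2.12); st()"
```

```text
seed [365.29  227.631] (array([365.494, 226.438]), array([-12.264, -21.348]), np.float64(24.620164848292426), np.float64(-2.0922552723719057)) knob 2.80101740316022
psi 3.484 M [-0.028  0.111 -0.151] tau6 -0.4949263483285904 F [ 0.266 -0.648 -0.607] op 0.12824108810908313 q6 2.3188347292478975 16.15
```

Call:
{"name": "apply_moves", "arguments": {
  "plan": "0 0 0 0 2 0 1;0 0 0 0 2 0 1;0 0 0 0 2 0 1;0 0 0 0 2 0 1"
}}

```text
clock: 16.55
eef_pos: [568.3, 241.2, 59.3]
tcp_rot: [-1.572, 0.006, 2.659]
contact_force: [-0.3, -0.5, -0.3]
opening: 0.128
```

```bash
python3 -c "
from f import *
st(); camnow('w10',-2.12)"
```

```text
psi 3.624 M [-0.011  0.052  0.043] tau6 -0.5310595035552979 F [-0.267 -0.462 -0.31 ] op 0.12784085021639158 q6 2.458277647742679 16.55
seed [363.697 221.711] (array([363.702, 220.702]), array([-12.339, -21.252]), np.float64(24.573879930633044), np.float64(-2.096822918473599)) knob 2.659151411261205
```

Cam stayed at 2.097 rad and the knob is about 0.35 rad past it, near the next notch with torque about 0. A final 2°, then release and lift away.

Call:
{"name": "apply_moves", "arguments": {
  "plan": "0 0 0 0 2 0 1;0 0 0 0 0 0 1;0 0 0 0 0 0 0.7;0 0 0 0 0 0 0.5;0 0 0 0 0 0 0.3;0 0 0 0 0 0 0;0 0 0 0 0 0 0;0 -2 0 0 0 0 0;0 -3 0 0 0 0 0;0 -4 0 0 0 0 0;0 -3 0 0 0 0 0;0 -1 0 0 -8 0 0;0 0 0 0 -8 0 0;0 0 0 0 -8 0 0;0 0 0 0 -8 0 0;0 0 0 0 -8 0 0;4 0 0 0 -5 0 0;4 0 0 0 0 0 0;0 0 0 0 0 0 0;0 0 0 0 0 0 0"
}}

```text
clock: 18.6
eef_pos: [488.1, 220.5, 194.7]
tcp_rot: [-1.568, 0.007, -2.833]
contact_force: [0.2, -0.3, 0.3]
opening: 0.999
```

```bash
python3 - <<'E'
from f import *
st(); tcpf(); s=r.sense(); im=r.grab_frame('wrist'); cv2.imwrite('pics/w11.png',im); np.save('w11.npy',np.r_[s['tcp_rot'],s['eef_pos']])
E
```

```text
psi 2.833 M [0.017 0.017 0.007] tau6 -0.03865111735649407 F [ 0.209 -0.258  0.313] op 0.9994406841697249 q6 1.6886820199122914 18.6
tcp fix [-40.405   8.382] 194.67377191871356 rel [ 0.003  0.007 -0.07 ] F [ 0.209 -0.258  0.313] 1.6886820199122914 18.6
```

View pics/w11.png

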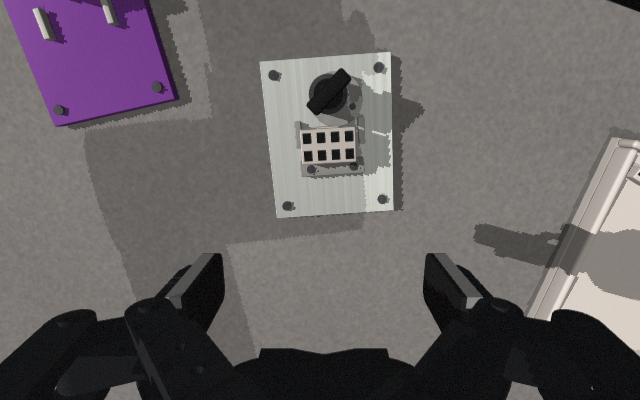

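The housing is clamped against the bar (cavities around (328,146)), the knob wing runs from (309,107) to (349,76), and the hand is clear. Now for the final measurements.

```bash
python3 - <<'E'
from f import *
a=np.load('w11.npy'); s=dict(tcp_rot=a[:3],eef_pos=a[3:]); C=cam('wrist',s); T,p=tool(s); im=cv2.imread('pics/w11.png')
scr,W,fc,fy=fixture(im,C,[(274,76),(379,68),(382,199),(288,206)]); print(fc,fy)
uv=cavities(im,(300,128,357,165)); P=np.array([onz(C,u,48)[:2] for u in uv]); c,h,aa,bb=fit8(P); print(len(P),'house',wf(c,fc,fy),'yaw',h-fy,aa,bb)
g=im.max(2)[60:122,295:365]; m=(g<28).astype(np.uint8); m=cv2.morphologyEx(m,cv2.MORPH_OPEN,np.ones((5,5)))
ends=np.array([wf(onz(C,u,78),fc,fy) for u in[(310.5,106),(347,77)]]); d=ends[0]-ends[1]; k=np.arctan2(-d[0],d[1]); print('wing',ends,'knob angle',k, k-np.pi)
print(camang(im,C,T,(352,106),7))
E
```

```text
[528.709 227.418] 0.3801583111118962
8 house [-2.286  2.872] yaw -0.014097708731842518 [-18.033   6.036  -6.006  18.127 -18.266  18.093   6.082  -6.034] [-7.74  -7.455 -7.598 -7.363  7.615  7.336  7.541  7.664]
wing [[ 30.962  14.273]
 [ 49.485 -14.227]] knob angle 0.5763308798049867 -2.5652617737848065
(array([352.138, 105.897]), array([-10.461, -21.732]), np.float64(24.1184364717667), np.float64(-2.019442175069094))
```

```bash
python3 -c "
from rig import r
print(r.sign_off(), r.sense()['clock'])"
```

```text
the job is handed in; nothing more can be done
the job is handed in; nothing more can be done
```

I moved the white housing from the tray into the aluminium fixture's nest, then turned the knob clockwise for one click. I let go of the knob, moved the hand clear and handed the job in at about 19 s. `sign_off()` gives no verdict, so I don't know the judged result.

**Turn and click:** The cam went from 0.27 to about 2.1 rad. The knob torque rose to about 0.21 N m, then reversed to about -0.1 N m, which is the slip. The cam stayed still while the knob went on to about the next notch.

**Last checks from the wrist camera:**

| Check | Measured | Allowed |
|---|---|---|
| Housing x in the fixture | -2.3 mm | -6 to 9 mm |
| Housing y in the fixture | +2.9 mm | -4.5 to 4.5 mm |
| Housing out of square | 0.014 rad | under 0.06 rad |
| Knob past the cam | 0.35 rad still in the jaws (then 2° more); 0.47–0.55 rad after release | 0.25 to 0.95 rad |

**What disagreed or was not checked:**
- **Housing y:** 2.9 mm is slightly more than the 2.5 mm the end guides leave free. I take that as the housing resting on a guide plus about 0.4 mm of camera error.
- **Knob angle:** the two readings disagree. The later one rests on wing ends picked by eye and on a cam angle 0.08 rad off the earlier ones; a single notch should be 0.39 rad.
- **Clamping force:** the cam's force on the housing could not be measured directly. I infer it from the torque at the slip.
- **Bystanders:** I did not re-measure the small housings, pocket tray or cup. No unexpected contact force showed in the readings I took.

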